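# Put up the table-top bird feeder

### The arm

A 6-joint arm with a two-finger parallel gripper is mounted at the origin on the work surface. World frame = base frame: x ahead of the robot, y to its left, z up, the work surface at z = 0. Lengths are in m, angles in rad, forces in N, time in s.
With the tool pointing down it reaches from about 0.325 to 0.775 m from the base axis. Payload 5.5 kg.
Tool frame: the origin (TCP) lies midway between the tips of the shut fingers; the grasp point (between the pads) lies 19 mm behind it; z points along the fingers, y is the line along which they close (so a half turn about z gives the same grasp; the last joint's range is limited). The gripper opens to 85 mm and grips with 20 to 120 N. Pads are 22 mm wide; open, the fingers measure 114 mm over their backs; the gripper's body (76 mm by 85 mm) begins 54 mm behind the grasp point. The pads swing forward as they close: fully open they stand 13 mm farther back than shut.
Start: joints at [-1.271, 0.091, 1.231, -0, 1.82, -0.057], TCP at [0.21, -0.562, 0.196] pointing down, gripper open.
Joint ranges: [-2.87, 2.87], [-0.86, 2.18], [0.17, 2.46], [-1.51, 4.65], [0.06, 2.69], [-2.65, 2.65]. Speed limits (rad/s): [2.57, 2.57, 3.01, 3.14, 3.14, 3.14].

### API

Orientations are given as a unit quaternion [x, y, z, w].
In Python, from rig import observe, grab_frame, job_done gives the robot as it stands.
- The arm moves only by the tool play_rows, never from a script. Its argument "targets" is a list of rows, each a list of 7 numbers: the turn, a rotation vector about the tool's x, y, z scaled (see below), then the shift along the tool's x, y, z scaled (see below), then the opening, from 0 (shut) to 1 (fully open). In form: [[wx, wy, wz, x, y, z, gripper], ...]. A call has 1 to 12 rows; each row is the pose to reach, as a shift and turn from the pose commanded when the call began, along the tool's axes at that moment; what a row does not reach only later rows make up. The controller multiplies each number of a shift by 250 mm and each number of a turn by pi/4 rad. A row lasts 1/8 s, in which the tool goes at most 62.5 mm and 10.7 degrees, less where a joint would pass 70% of its speed; a pose out of reach is approached as far as the arm can. A call with a number of a shift or a turn outside -1 to 1 is refused whole. A call with a gripper value outside its range is refused whole. The fingers move at their own pace and stop on an object; the grip force is fixed at half the most. Time passes only in rows, so rows that repeat a pose let the fingers close. It gives the time, the measured TCP pose, the force, the opening and the grip force at its end, in the units of the state.
- observe(): the state, without advancing time (a new reading comes with each control period).
- grab_frame(name): name is "scene" or "top" or "wrist"; returns a dict with "pixels" (480x640x3 uint8, red, green, blue), "fx", "fy", "cx", "cy" (pixels), "position" and "rotation" of the camera in the world; the wrist camera has in their place "hand_eye" (4x4, takes a point from camera to tool coordinates, whose origin is the TCP and whose axes are the flange's). Camera axes: x right, y down, z forward; pixel columns grow to the right and rows downward; lengths in m; the calibration is good to about 2 mm. The wrist camera is an equidistant fisheye: a pixel r from the principal point sees the ray r / f radians off the axis. A picture is of the moment at which its call begins: read the wrist's pose just before it. There is no depth.
- job_done(): hands the job in; it is judged then, once.
The state is a dict: "t": time; "joints": joint angles; "qd": joint speeds; "effort": joint torques, N m; "position": TCP position; "eef_rot": TCP orientation; "ft_force": force on the tool from outside, world axes, zero at the start; "torque": the same for the moment, N m; "width": opening from 0.0 (shut) to 1.0 (fully open); "gripper_force": force on a finger pad.
Only numpy, scipy, OpenCV 4.12 (cv2) and the standard library are available. Lean on these libraries where they do the work, as an engineer would, in place of code of your own. Each camera call takes 0.05 s, during which the arm holds its last target. There are 200 camera calls.

### The job

Put the bird feeder together: slide the metal pole down over the stub of the foot, with the hole in the pole facing the spring button, and press it fully home so that the button pops out through the hole. Then set the wooden seed tray level on top of the pole, its hub fully down over the pole's black cap, and let go. Do not disturb the spray can, the glasses or the tissue box.

Things in the scene. Friction and masses are not known exactly. Their poses are not given: they have to be found in the camera images.
- stub_top (a point): Top centre of the foot's stub, 91 mm above the table. Foot: dark steel disc, 120 mm across, 16 mm thick, fixed, on the table. From its centre rises a round steel stub 31 mm in diameter, its last 12 mm tapering to 20 mm. z up; x points to the side where the spring button sticks out (roughly away from the robot).
- button (a joint): Spring button in the stub's side: round-nosed brass pin 9 mm in diameter, 48 mm above the table, sticking out 5.5 mm along stub_top's x. 0 = fully out; grows to 0.007 m pressed in (2.8 to 6.7 N spring). The pole's lip meets it when the pole's lower end is about 50 mm above the table; pushing the pole past takes about 3 to 8 N, more than its weight.
- pole_mid (a point): Centre of the loose upright pole, on its axis, 97 mm above its lower end (half-way up). Octagonal aluminium tube, 40 mm across flats, bore 33 mm, 170 mm long, with a black cap on top; 194 mm in all, 0.2 kg. It stands on the table. z up; x points to the flat with the hole. Flats at +y and -y are free to grip, best 150 mm above the lower end, above the perch.
- pole_hole (a point): Centre of the pole's hole, in its +x flat, 32 mm above the lower end; 13 mm wide, 14 mm high. It meets the button when the lower end rests on the foot's disc, in direction within about 0.1 rad. Below it the edge flares out 5 mm as a lip. On the same side, 88 mm above the lower end, a wooden perch 8 mm thick sticks out level, to 72 mm from the pole's axis.
- pole_top (a point): Shoulder of the pole: centre of the tube's top edge, 170 mm above the lower end, where the tray's hub comes to rest. Above it stands the round black cap, 28 mm in diameter, 24 mm high, its last 12 mm tapering to 16 mm.
- tray_mid (a point): Centre of the loose wooden seed tray, on its axis, 45 mm above its underside (half-way up). Round, z up, any yaw, about 0.25 kg. Dish 132 mm across, its rim 45 mm and inner floor 31 mm above the underside. From its middle rises a round knob, 22 mm in diameter, to 90 mm above the underside; grip it from above about 70 mm above the underside.
- tray_hub (a point): Centre of the tray's underside, the lower end of its hub: a ring 48 mm in outer and 31 mm in inner diameter, open below, 27 mm deep, on which the tray stands on the table. It fits over the pole's cap and rests on the shoulder.
- spray: White spray can with a blue band and black cap, 62 mm in diameter, 200 mm high, standing; origin under its centre. To be left alone.
- glasses: Dark glasses standing on the table with unfolded arms, 136 mm wide along y, 125 mm long along x, 40 mm high; origin under the middle of the lenses, arms to +x. To be left alone.
- tissues: Tissue box 115 x 115 x 120 mm; origin under its centre. To be left alone.
Mind the look-alikes: they are no part of the job. What is shaped like the part that bears tray_mid but blue or red is not meant.

How it is judged:
On the way, in this order (a step that is already met when the one before it is completed fails the run):
1. the pole is fully down on the stub and the button has popped out through its hole (horizontal distance between pole_mid and stub_top below 0.008 m and z of pole_mid in the frame of stub_top below 0.026 m and angle between pole_mid's own z axis and vertical below 0.08 rad and value of joint button below 0.0015 m), for 0.2 s.
2. the tray sits level on the pole with its hub fully down over the cap (z of tray_mid in the frame of pole_mid between 0.113 and 0.122 m and horizontal distance between tray_mid and pole_mid below 0.012 m and angle between tray_mid's own z axis and vertical below 0.1 rad), for 0.2 s.
At the end, for the whole second after the job is handed in: The pole stands on the stub, upright within 0.08 rad and within 4 mm of fully down, with the button out through its hole (less than 1.5 mm pressed); the tray sits on the pole, within 4 mm of fully down, level within 0.1 rad and at rest (all of step 1 and all of step 2 and linear speed of tray below 0.02 m/s); the robot touches nothing.
It fails at once if a bystander (spray can, glasses, tissue box) is moved by more than 30 mm (distance of any of spray, glasses, tissues from where it was at the start of the episode above 0.03 m).
It also fails if it takes over 64 s, if anything falls off the work surface, if the arm or the gripper's body presses on something with over 40 N, if the wrist force passes 120 N, or if a joint passes its speed limit or range.

## Working session

There is one attempt and no reset: what is moved stays moved. The work goes in short steps, Python scripts to look and compute and a tool call to move; the robot and the scene stay as the last step left them, time stands still between calls to the robot, and variables do not carry over. Pictures are saved under pics/ and viewed, at most 10 in all, crops included, and the job is handed in when it is done.

Besides the shell and the picture viewer there is one more tool, called after ">>>" as a command line: name --pt "numbers of a row" for each row, then --argument value for the rest. play_rows: Moves the arm, as the interface text tells. Shifts and turns lie within -1 to 1; 1 stands for 250 mm of shift or pi/4 rad of turn. Its arguments: {"type":"object","properties":{"targets":{"type":"array"}},"required":["targets"]}

```bash
mkdir -p pics; ls; python3 - <<'E'
from rig import observe, grab_frame
import cv2
print(observe())
for n in("scene","top","wrist"):
    f=grab_frame(n); cv2.imwrite(f"pics/{n}0.png",f["pixels"][:,:,::-1])
    print(n,{k:v for k,v in f.items() if k!="pixels"})
E
```

```text
pics
{'t': 0.0, 'joints': array([-1.27072650e+00,  9.18791972e-02,  1.23188742e+00, -1.38069601e-05,
        1.81982982e+00, -5.67067374e-02]), 'qd': array([-5.98377466e-04, -3.60620902e-04, -4.29898145e-05, -2.74947630e-04,
       -4.42419557e-04, -1.66374098e-03]), 'effort': array([-1.23893358e-03, -4.58726728e+01, -4.18032146e+01,  2.75712991e-04,
        1.16573973e-02, -8.54148368e-06]), 'position': array([ 0.20943557, -0.56187249,  0.19453792]), 'eef_rot': array([ 9.84130767e-01,  1.77441904e-01, -1.28253807e-04, -9.93671072e-04]), 'ft_force': array([-0.53597157, -0.21838373,  0.45400189]), 'torque': array([ 0.02964034, -0.03409521, -0.03868026]), 'gripper_force': 0.0, 'width': 0.9981562387420534}
scene {'fx': 616.607817146488, 'fy': 616.607817146488, 'cx': 326.3677623218665, 'cy': 240.4100327303335, 'position': array([ 1.25070492, -0.86420633,  1.11240367]), 'rotation': array([ 0.8610272 ,  0.30330681, -0.13829255, -0.38407331])}
top {'fx': 521.8355285553058, 'fy': 521.8355285553058, 'cx': 323.10052727366553, 'cy': 236.28216790272182, 'position': array([ 0.39835315, -0.01694069,  1.27363657]), 'rotation': array([ 0.70814718, -0.70326521,  0.0364059 , -0.05118812])}
wrist {'fx': 371.64829954431775, 'fy': 371.64829954431775, 'cx': 317.4870336982811, 'cy': 243.24068856703383, 'hand_eye': array([[ 5.27894163e-04, -9.61553830e-01, -2.74616010e-01,
         6.90357158e-02],
       [ 9.99999706e-01,  6.60459892e-04, -3.90267597e-04,
         1.44373710e-03],
       [ 5.56636163e-04, -2.74615723e-01,  9.61553896e-01,
        -1.78390083e-01],
       [ 0.00000000e+00,  0.00000000e+00,  0.00000000e+00,
         1.00000000e+00]])}
```

View pics/top0.png

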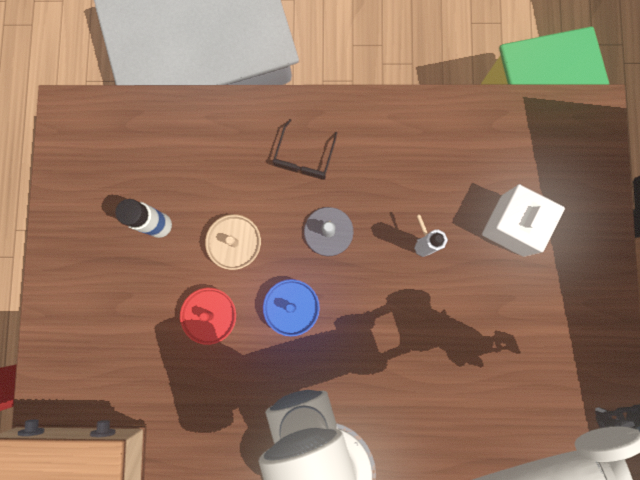

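View pics/scene0.png

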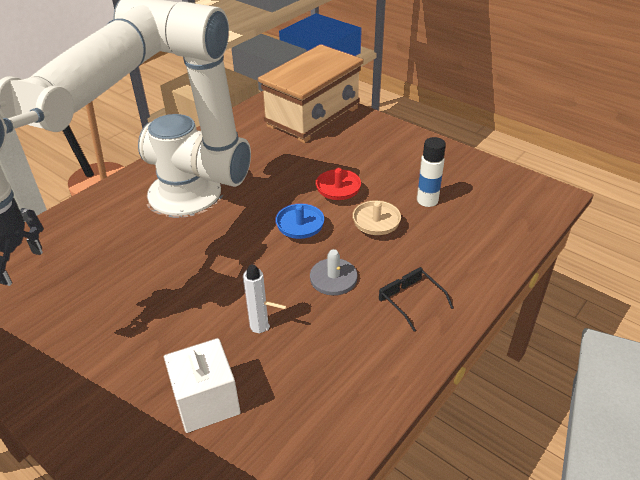

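The top view shows the pole's cap at about (437,240) with its perch tip near (420,217), the foot at (329,231) and the wooden tray at (233,242). The scene view shows the foot with a brass button near (340,268), the pole at (257,300) and the wooden tray at (377,217).

```bash
cat > h.py <<'E'
import numpy as np, cv2
from scipy.spatial.transform import Rotation as R
from rig import observe, grab_frame
def cam(f):
    if "hand_eye" in f:
        s=f["state"]; T=np.eye(4); T[:3,:3]=R.from_quat(s["eef_rot"]).as_matrix(); T[:3,3]=s["position"]
        M=T@f["hand_eye"]; return M[:3,:3],M[:3,3]
    return R.from_quat(f["rotation"]).as_matrix(), f["position"]
def grab(n,save=None):
    s=observe(); f=grab_frame(n); f["state"]=s
    f["bgr"]=f["pixels"][:,:,::-1].copy()
    if save: cv2.imwrite("pics/"+save,f["bgr"])
    return f
def ray(f,p):
    Rm,o=cam(f); a=np.array([(p[0]-f["cx"])/f["fx"],(p[1]-f["cy"])/f["fy"]])
    if "hand_eye" in f:
        r=np.linalg.norm(a); d=np.r_[a/max(r,1e-9)*np.sin(r),np.cos(r)]
    else: d=np.r_[a,1]
    return o,Rm@d
def onz(f,p,z):
    o,d=ray(f,p); return o+d*(z-o[2])/d[2]
def proj(f,P):
    Rm,o=cam(f); c=Rm.T@(np.asarray(P)-o)
    if "hand_eye" in f:
        rho=np.hypot(c[0],c[1]); a=c[:2]/rho*np.arctan2(rho,c[2])
    else: a=c[:2]/c[2]
    return np.array([f["cx"]+f["fx"]*a[0],f["cy"]+f["fy"]*a[1]])
def tri(fa,pa,fb,pb):
    A=[];b=[]
    for f,p in((fa,pa),(fb,pb)):
        o,d=ray(f,p); d=d/np.linalg.norm(d); M=np.eye(3)-np.outer(d,d); A.append(M); b.append(M@o)
    return np.linalg.lstsq(np.vstack(A),np.hstack(b),rcond=None)[0]
def blob(f,mask,roi,big=True):
    x0,y0,x1,y1=roi; m=np.zeros(mask.shape,np.uint8); m[y0:y1,x0:x1]=mask[y0:y1,x0:x1]
    n,l,s,c=cv2.connectedComponentsWithStats(m.astype(np.uint8))
    i=1+np.argmax(s[1:,4]); mm=(l==i).astype(np.uint8)
    return c[i],s[i],mm
E
python3 - <<'E'
from h import *
t=grab("top"); s=grab("scene")
hsv=lambda f:cv2.cvtColor(f["bgr"],cv2.COLOR_BGR2HSV).astype(int)
ht,hs=hsv(t),hsv(s)
# disc
c,st,m=blob(t,(ht[...,1]<60)&(ht[...,2]<180),(295,200,365,265)); 
cn=max(cv2.findContours(m,0,1)[0],key=cv2.contourArea); e=cv2.fitEllipse(cv2.convexHull(cn)); print("disc",c,st,e,onz(t,e[0],.016))
# cap
c,st,m=blob(t,(ht[...,2]<45),(425,225,455,255)); print("cap",c,st,onz(t,c,.188))
c2,st2,m=blob(s,(hs[...,2]<45),(240,255,270,285)); print("cap s",c2,st2,onz(s,c2,.185),tri(t,c,s,c2))
# tray
c,st,m=blob(t,(ht[...,1]<160)&(ht[...,2]>120)&(ht[...,0]<25),(200,208,268,275))
cn=max(cv2.findContours(m,0,1)[0],key=cv2.contourArea); e=cv2.fitEllipse(cv2.convexHull(cn)); print("tray",c,st,e,onz(t,e[0],.045))
for n,p,z in(("perchtip",(420,217),.088),("spray",(165,230),0),("tissue",(523,220),.12),("gl",(300,168),.03)): print(n,onz(t,p,z))
cr=lambda f,x,y,w:cv2.resize(f["bgr"][y:y+w,x:x+w],(400,400),interpolation=cv2.INTER_CUBIC)
a=np.hstack([cr(t,400,200,60),cr(s,235,255,80)]);
b=np.hstack([cr(t,300,200,60),cr(s,300,240,60)]); cv2.imwrite("pics/c1.png",cv2.resize(np.vstack([a,b]),(600,600)))
E
```

```text
disc [328.1821663  231.30415755] [ 304  207   50   49 1828] ((328.195068359375, 231.13197326660156), (48.84456253051758, 49.47291564941406), 88.08184814453125) [ 0.56767175 -0.00223831  0.016     ]Traceback (most recent call last):
  File "<stdin>", line 9, in <module>
  File "h.py", line 36, in blob
    i=1+np.argmax(s[1:,4]); mm=(l==i).astype(np.uint8)
        ~~~~~~~~~^^^^^^^^^
    return _wrapfunc(a, 'argmax', axis=axis, out=out, **kwds)
    return bound(*args, **kwds)
ValueError: attempt to get argmax of an empty sequence
```

```bash
python3 - <<'E'
from h import *
t=grab("top"); s=grab("scene")
hsv=lambda f:cv2.cvtColor(f["bgr"],cv2.COLOR_BGR2HSV).astype(int)
ht,hs=hsv(t),hsv(s)
cr=lambda f,x,y,w:cv2.resize(f["bgr"][y:y+w,x:x+w],(300,300),interpolation=cv2.INTER_CUBIC)
a=np.hstack([cr(t,400,200,60),cr(s,235,255,80)]);
b=np.hstack([cr(t,300,200,60),cr(s,300,240,60)]); cv2.imwrite("pics/c1.png",np.vstack([a,b]))
print(ht[238:243,432:442,2],hs[270:275,248:260,2])
for T in(60,75):
  try:
    c,st,m=blob(t,(ht[...,2]<T),(428,230,448,250)); print("cap",c,st,onz(t,c,.188))
    c2,st2,m=blob(s,(hs[...,2]<T),(245,260,265,285)); print("cap s",c2,st2,onz(s,c2,.185),tri(t,c,s,c2))
  except Exception as x: print(x)
c,st,m=blob(t,(ht[...,1]<160)&(ht[...,2]>120)&(ht[...,0]<25),(200,208,268,275))
cn=max(cv2.findContours(m,0,1)[0],key=cv2.contourArea); e=cv2.fitEllipse(cv2.convexHull(cn)); print("tray",c,st,e,onz(t,e[0],.045))
for n,p,z in(("perchtip",(420,217),.088),("spray",(165,230),0),("tissue",(523,220),.12),("gl",(300,168),.03)): print(n,onz(t,p,z))
E
```

```text
[[68 68 68 78 90 88 90 89 89 88]
 [64 61 71 75 86 89 89 87 90 90]
 [68 68 67 70 78 90 85 90 89 87]
 [61 70 66 68 76 79 87 89 88 78]
 [63 67 71 65 70 74 79 82 75 74]] [[ 59  59  53  56  52  52  51  44  39  25  46 115]
 [ 54  53  56  54  52  47  47  42  41  29  47 107]
 [ 49  56  47  45  50  51  43  43  36  33  41  85]
 [ 51  51  52  50  51  52  43  42  33  35  27  67]
 [ 49  55  54  54  47  45  43  48  37  38  27  66]]
attempt to get argmax of an empty sequence
cap [434.41538462 239.90769231] [430 234  12  12  65] [ 0.52724893 -0.22595214  0.188     ]
cap s [252.50314465 272.03144654] [247 264  13  16 159] [ 0.53577369 -0.23811368  0.185     ] [ 0.52804912 -0.22963545  0.17373962]Traceback (most recent call last):
  File "<stdin>", line 15, in <module>
cv2.error: OpenCV(4.12.0) /io/opencv/modules/imgproc/src/shapedescr.cpp:361: error: (-201:Incorrect size of input array) There should be at least 5 points to fit the ellipse in function 'fitEllipseNoDirect'
```

View pics/c1.png

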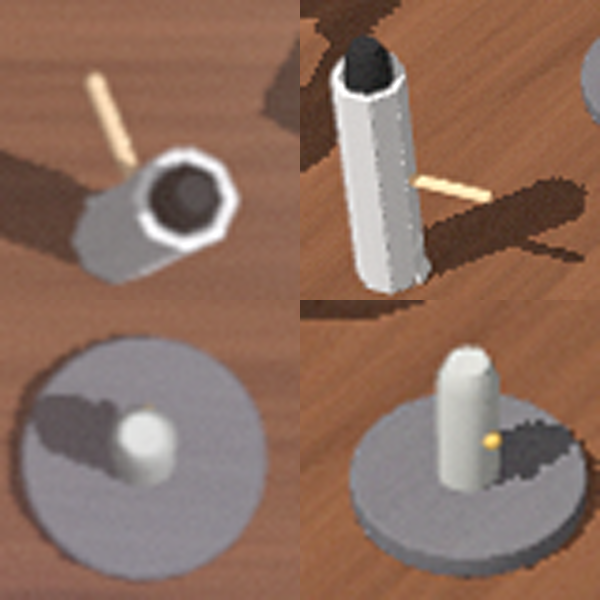

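The crop shows the octagonal shoulder ring centred at about (437.4,239.8) in the top view, with the perch running from (419,215) to (426.4,233). The brass button is at (329.8,221.4) in the top view and (338.4,268) in the scene view.

```bash
python3 - <<'E'
from h import *
t=grab("top"); s=grab("scene")
hsv=lambda f:cv2.cvtColor(f["bgr"],cv2.COLOR_BGR2HSV).astype(int)
ht,hs=hsv(t),hsv(s)
# ring
c,st,m=blob(t,(ht[...,1]<40)&(ht[...,2]>175),(422,225,452,255))
cn=max(cv2.findContours(m,0,1)[0],key=cv2.contourArea); (rc,rr)=cv2.minEnclosingCircle(cn); print("ring",st,rc,rr,onz(t,rc,.17))
a,b=onz(t,(419,214.5),.088),onz(t,(426.4,233),.088)
print("perch",a,b,"yaw",np.arctan2(*(a-b)[1::-1]))
# stub tip
d=onz(t,(328.2,231.13),.016)
bt,bs=onz(t,(329.6,221.4),.048),onz(s,(338.0,267.7),.048); print("button top",bt,"scene",bs,"tri",tri(t,(329.6,221.4),s,(338,267.7)))
stub=onz(t,(300+147/5,200+133/5),.091); print("stub",stub,"disc",d)
# brass mask scene
c,st,_=blob(s,(hs[...,1]>120)&(hs[...,2]>160)&(hs[...,0]>14),(325,255,350,280)); print("brass",c,st,onz(s,c,.048))
print("tray sample",ht[242,210:260:3].tolist())
for n,p,z in(("spray",(165,230),0),("tissue",(523,220),.12),("gl",(300,168),.03),("tray",(233,242),.045)): print(n,onz(t,p,z))
E
```

```text
ring [428 230  20  21 125] (436.6893615722656, 239.67160034179688) 10.351470947265625 [ 0.52991794 -0.23422855  0.17      ]
perch [ 0.5975949  -0.21106064  0.088     ] [ 0.55489414 -0.22727232  0.088     ] yaw 0.3628482171586598
button top [ 0.5867043  -0.00578664  0.048     ] scene [ 0.58444284 -0.00286094  0.048     ] tri [ 0.58635485 -0.00567087  0.05126857]
stub [ 0.56805617 -0.00580019  0.091     ] disc [ 0.56767665 -0.00225027  0.016     ]
brass [338. 268.] [337 267   3   3   7] [ 0.58509563 -0.00369235  0.048     ]
tray sample [[15, 72, 237], [15, 69, 246], [16, 69, 247], [15, 70, 247], [16, 73, 228], [14, 85, 183], [16, 67, 255], [15, 67, 251], [15, 79, 211], [14, 80, 207], [16, 67, 254], [15, 71, 241], [15, 67, 251], [15, 70, 241], [15, 73, 239], [15, 70, 242], [14, 88, 174]]
spray [0.57045888 0.40257555 0.        ]
tissue [ 0.58094739 -0.43563535  0.12      ]
gl [0.72110568 0.06760049 0.03      ]
tray [0.53645717 0.22365073 0.045     ]
```

>>> play_rows --pt "0 0 0 1 -0.77 -0.32 1" --pt "0 0 0 1 -0.77 -0.32 1" --pt "0 0 0 1 -0.77 -0.32 1" --pt "0 0 0 1 -0.77 -0.32 1" --pt "0 0 0 1 -0.77 -0.32 1" --pt "0 0 0 1 -0.77 -0.32 1"

```text
t: 1.2
position: [0.3783, -0.2921, 0.2777]
eef_rot: [0.984, 0.18, 0.001, 0.001]
ft_force: [0.2, -0.4, -0.3]
width: 1.002
gripper_force: 0.0
```

>>> play_rows --pt "0 0 0 1 -0.77 0 1" --pt "0 0 0 1 -0.77 0 1" --pt "0 0 0 1 -0.77 0 1" --pt "0 0 0 1 -0.77 0 1" --pt "0 0 0 1 -0.77 0 1" --pt "0 0 0 1 -0.77 0 1" --pt "0 0 0 1 -0.77 0.2 1" --pt "0 0 0 1 -0.77 0.2 1"

```text
t: 2.2
position: [0.5411, -0.0279, 0.2199]
eef_rot: [0.984, 0.177, -0.005, -0.001]
ft_force: [-1.9, -0.0, -0.9]
width: 0.998
gripper_force: 0.0
```

```bash
python3 - <<'E'
from h import *
f=grab("wrist","w1.png"); s=f["state"]; print(s["t"],s["position"],s["eef_rot"])
print(proj(f,(.5675,-.003,.091)),proj(f,(.585,-.003,.048)),proj(f,(.53,-.234,.17)))
E
```

```text
2.2 [ 0.54110394 -0.02788381  0.2198573 ] [ 0.9842364   0.17677575 -0.00524427 -0.00124396]
[299.51181682 181.31347304] [308.30942029 158.47105596] [544.65757502 342.62915483]
```

View pics/w1.png

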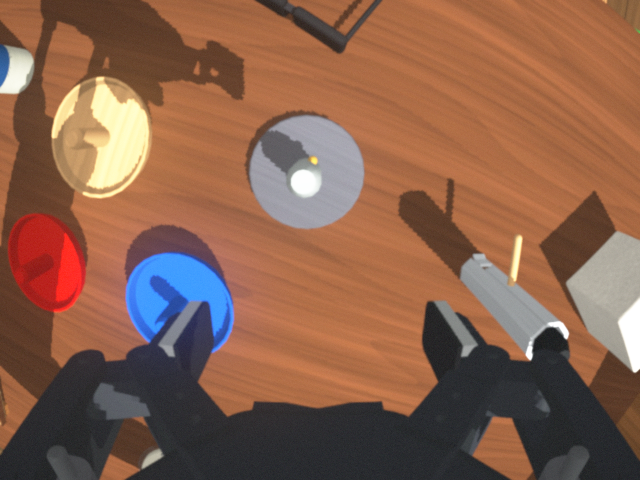

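The wrist view shows the foot at (307,171), the stub top at (305,181), the button at (314,160) and the perch running from (518,237) to (513,282). I take it again now the arm has settled and compute.

```bash
python3 - <<'E'
from h import *
f=grab("wrist","w2.png"); s=f["state"]; print(s["t"],s["position"],s["eef_rot"])
h=cv2.cvtColor(f["bgr"],cv2.COLOR_BGR2HSV).astype(int)
def ell(m): 
    cn=max(cv2.findContours(m,0,1)[0],key=cv2.contourArea); p=cv2.convexHull(cn)[:,0].astype(float); return p
def circ(P):
    A=np.c_[2*P[:,:2],np.ones(len(P))]; x=np.linalg.lstsq(A,(P[:,:2]**2).sum(1),rcond=None)[0]; return x[:2],np.sqrt(x[2]+x[:2]@x[:2])
c,st,m=blob(f,(h[...,1]<70),(235,100,380,240)); P=np.array([onz(f,p,.014) for p in ell(m)]); d,r=circ(P); print("disc",st,d,r)
c,st,m=blob(f,(h[...,1]<40)&(h[...,2]>225),(285,160,330,205)); print("stub",c,st,onz(f,c,.090))
c,st,m=blob(f,(h[...,1]>150)&(h[...,2]>170)&(h[...,0]>17),(295,145,335,185)); b=onz(f,c,.049); print("brass",c,st,b, "yaw",np.arctan2(*(b[:2]-d)[::-1]),np.linalg.norm(b[:2]-d))
c,st,m=blob(f,(h[...,1]<120)&(h[...,2]>150)&(h[...,0]<25)&(h[...,0]>10),(500,225,535,290)); 
vx,vy,x0,y0=cv2.fitLine(np.argwhere(m)[:,::-1].astype(np.float32),cv2.DIST_L2,0,.01,.01).ravel(); ys=np.array([st[1],st[1]+st[3]-1]); q=[onz(f,(x0+vx/vy*(y-y0),y),.090) for y in ys]
print("perch",st,q,"yaw",np.arctan2(*(q[0]-q[1])[1::-1]))
c,st,m=blob(f,(h[...,1]<130)&(h[...,2]>130)&(h[...,0]<28)&(h[...,0]>10),(45,70,158,205)); P=np.array([onz(f,p,.045) for p in ell(m)]); print("tray",st,circ(P))
t=grab("top"); ht=cv2.cvtColor(t["bgr"],cv2.COLOR_BGR2HSV).astype(int)
c,st,m=blob(t,(ht[...,1]<120)&(ht[...,2]>130),(200,208,268,275)); P=np.array([onz(t,p,.043) for p in ell(m)]); print("tray top",st,circ(P))
E
```

```text
2.25 [ 0.54229967 -0.02803159  0.2237263 ] [ 9.84270167e-01  1.76652160e-01 -2.44997832e-03 -5.01451583e-04]
disc [  248   117   115   113 10057] [ 0.56853964 -0.00526557] 0.05993641347737942
stub [304.15575221 183.94867257] [290 171  29  27 565] [ 0.56804692 -0.00762055  0.09      ]
brass [310.9 159.9] [309 159   5   3  10] [ 0.58657107 -0.00598398  0.049     ] yaw -0.03982084898496075 0.01804573951494015
perch [503 236  16  52 211] [array([ 0.59566217, -0.21013797,  0.09      ]), array([ 0.54642278, -0.22906291,  0.09      ])] yaw 0.36693878839827476
tray [  52   79  101  121 7225] (array([0.53782035, 0.22089755]), np.float64(0.06673974927569189))
tray top [ 205  215   57   55 2059] (array([0.53818075, 0.22340618]), np.float64(0.06591901586059028))
```

>>> play_rows --pt "0 0 0 -0.345 0.76 -0.16 1" --pt "0 0 0 -0.345 0.76 -0.16 1" --pt "0 0 0 -0.345 0.76 -0.16 1" --pt "0 0 0 -0.345 0.76 -0.16 1" --pt "0 0 0 -0.345 0.76 -0.16 1" --pt "0 0 0 -0.345 0.76 -0.16 1"

```text
t: 3.1
position: [0.5295, -0.2349, 0.2675]
eef_rot: [0.984, 0.177, 0.001, 0.001]
ft_force: [-0.1, 0.6, -0.4]
width: 1.004
gripper_force: 0.0
```

```bash
python3 - <<'E'
from h import *
f=grab("wrist","w3.png"); s=f["state"]; print(s["t"],s["position"],s["eef_rot"])
print(proj(f,(.529,-.235,.17)),proj(f,(.529,-.235,.194)),proj(f,(.5964,-.2097,.092)))
E
```

```text
3.1 [ 0.52948816 -0.23492126  0.26750406] [9.84141090e-01 1.77382453e-01 1.16370199e-03 6.52930707e-04]
[315.41062641 231.84714157] [315.26546692 240.14164041] [315.55417254 137.63839367]
```

View pics/w3.png

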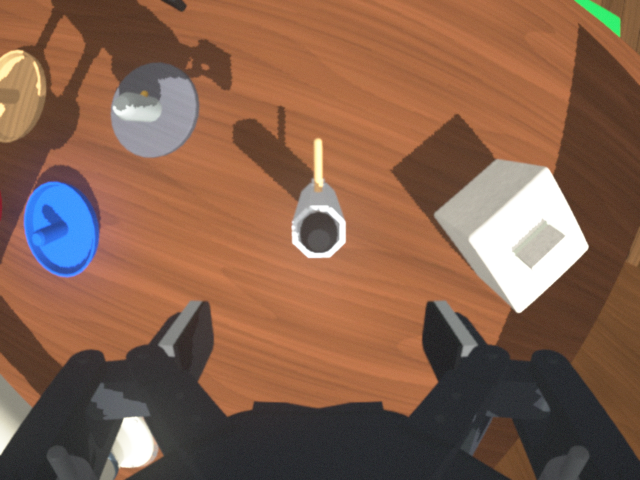

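The shoulder ring is at (319,231), midway between the pads (212 and 425), and the perch is vertical in the image. Centring and yaw are good, so I descend and grip.

>>> play_rows --pt "0 0 0 0 0.004 0.2 1" --pt "0 0 0 0 0.004 0.4 1" --pt "0 0 0 0 0.004 0.53 1" --pt "0 0 0 0 0.004 0.53 1" --pt "0 0 0 0 0.004 0.53 0.2" --pt "0 0 0 0 0.004 0.53 0.2" --pt "0 0 0 0 0.004 0.53 0.2" --pt "0 0 0 0 0.004 0.53 0.2" --pt "0 0 0 0 0.004 0.53 0.2" --pt "0 0 0 0 0.004 0.53 0.2"

```text
t: 4.4
position: [0.5302, -0.2362, 0.135]
eef_rot: [0.984, 0.177, 0.001, 0.001]
ft_force: [-0.8, 1.2, 6.0]
width: 0.298
gripper_force: 59.1
```

```bash
python3 - <<'E'
from h import *
f=grab("wrist"); s=grab("scene"); t=grab("top")
z=lambda f,x,y,w:cv2.resize(f["bgr"][y:y+w,x:x+w],(380,380))
cv2.imwrite("pics/w4.png",np.hstack([z(f,200,100,240),z(s,205,210,120)]))
E
```

```text
(no output)
```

View pics/w4.png

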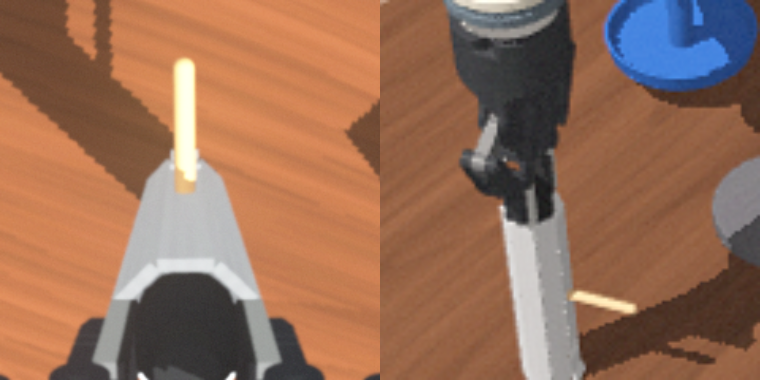

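The pads sit outside the tube's ±y flats just below the shoulder, with the perch facing the camera. The grip is good, so I lift, turn and carry the pole over the stub.

>>> play_rows --pt "0 0 0 0 0 -0.2 0.2" --pt "0 0 0 0 0 -0.4 0.2" --pt "0 0 0 0 0 -0.6 0.2" --pt "0 0 0.17 0.15 -0.27 -0.6 0.2" --pt "0 0 0.34 0.3 -0.5 -0.6 0.2" --pt "0 0 0.5 0.4 -0.7 -0.6 0.2" --pt "0 0 0.5 0.462 -0.805 -0.6 0.2" --pt "0 0 0.5 0.462 -0.805 -0.6 0.2" --pt "0 0 0.5 0.462 -0.805 -0.6 0.2" --pt "0 0 0.5 0.462 -0.805 -0.6 0.2"

```text
t: 5.8
position: [0.5673, -0.0082, 0.283]
eef_rot: [1.0, -0.019, -0.0, 0.0]
ft_force: [0.4, 0.1, -1.8]
width: 0.3
gripper_force: 60.0
```

```bash
python3 - <<'E'
from h import *
w=grab("wrist"); s=grab("scene"); t=grab("top"); st=w["state"]; print(st["t"],st["position"],st["eef_rot"],st["width"],st["gripper_force"],st["ft_force"])
z=lambda f,x,y,w,h,k:cv2.resize(f["bgr"][y:y+h,x:x+w],(k*w,k*h),interpolation=cv2.INTER_CUBIC)
A=z(w,220,40,190,300,2); B=z(s,280,170,100,150,4); print(A.shape,B.shape); cv2.imwrite("pics/w5.png",np.hstack([A,B]))
p=np.array([.568,-.007]); print([proj(s,(*p,zz)) for zz in(.016,.091,.116)])
E
```

```text
5.8 [ 0.56732693 -0.00824183  0.2829639 ] [ 9.99822951e-01 -1.88147055e-02 -2.39374164e-04  1.26818208e-04] 0.3004484149872197 60.00127927400172 [ 0.38104073  0.05914925 -1.75238648]
(600, 380, 3) (600, 400, 3)
[array([331.73367716, 274.86439631]), array([331.75340392, 253.00173731]), array([331.76027552, 245.38611154])]
```

View pics/w5.png

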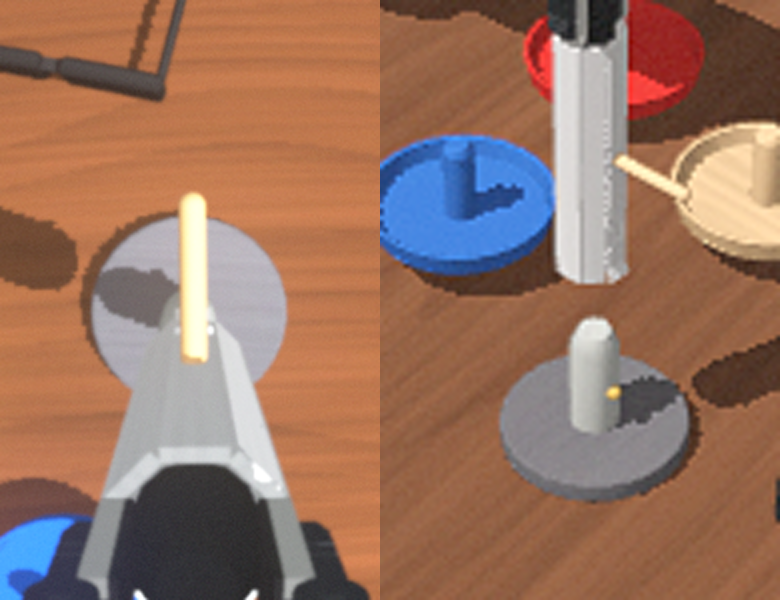

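The pole hangs upright over the foot. In the scene view the stub axis is at x≈333.8, the pole axis at about 333 and the button at (338.2,268). I check the button's direction numerically.

```bash
python3 - <<'E'
from h import *
s=grab("scene"); t=grab("top"); w=grab("wrist")
h=lambda f:cv2.cvtColor(f["bgr"],cv2.COLOR_BGR2HSV).astype(int)
hs,ht,hw=h(s),h(t),h(w)
g=s["bgr"].astype(int)
mk=(g[...,2]-g[...,0]>70)&(g[...,2]>170); ys,xs=np.where(mk[258:278,330:348]); wt=(g[...,2]-g[...,0])[258:278,330:348][ys,xs]
print("brass",np.average(xs,weights=wt)+330,np.average(ys,weights=wt)+258,len(xs))
for y in(256,258,260,262,264,270,272): print(y,g[y,322:346].sum(1).tolist())
# stub edges & disc ellipse
print("disc extents row", [ (y,np.where(hs[y,300:365,1]<70)[0][[0,-1]]+300) for y in (272,276,280)])
C=np.array([.5683,-.006])
for th in(-.3,-.2,-.1,0,.1): 
    P=C+.0187*np.array([np.cos(th),np.sin(th)]); print(th,"scene rel",proj(s,(*P,.048))-proj(s,(*C,.048)),"top rel",proj(t,(*P,.048))-proj(t,(*C,.016)))
# pole edges in scene and perch
print("pole mask rows",[(y,np.where((hs[y,310:352,1]<60)&(hs[y,310:352,2]>120))[0][[0,-1]]+310) for y in (190,200,220,230,236)])
E
```

```text
brass 337.9134107708553 267.8247096092925 8
256 [295, 291, 282, 280, 288, 477, 622, 641, 637, 635, 635, 621, 590, 561, 475, 447, 379, 375, 282, 307, 308, 305, 299, 290]
258 [273, 275, 288, 311, 331, 482, 612, 611, 612, 599, 595, 583, 558, 517, 464, 427, 382, 368, 315, 319, 303, 304, 289, 302]
260 [372, 426, 416, 423, 416, 500, 601, 596, 593, 571, 565, 541, 524, 488, 441, 400, 377, 380, 416, 414, 427, 424, 390, 371]
262 [412, 417, 409, 401, 418, 507, 600, 598, 584, 569, 557, 540, 523, 474, 435, 406, 378, 379, 412, 419, 405, 413, 417, 419]
264 [405, 417, 426, 411, 410, 499, 597, 594, 584, 561, 551, 535, 510, 473, 426, 384, 387, 379, 419, 415, 421, 422, 397, 250]
270 [405, 403, 422, 411, 402, 458, 588, 583, 568, 548, 543, 520, 493, 448, 405, 376, 369, 350, 211, 223, 229, 231, 208, 216]
272 [408, 404, 395, 408, 410, 464, 584, 578, 565, 550, 543, 508, 483, 445, 382, 379, 368, 346, 210, 226, 210, 236, 230, 214]
disc extents row [(272, array([310, 356])), (276, array([310, 356])), (280, array([310, 356]))]
-0.3 scene rel [4.28472495 4.38919095] top rel [ 2.27159524 -9.24756535]
-0.2 scene rel [4.88855746 4.06755084] top rel [ 1.51012593 -9.44391627]
-0.1 scene rel [5.44252605 3.70537934] top rel [ 0.7326488  -9.56408556]
0 scene rel [5.94108021 3.30644002] top rel [-0.05310733 -9.60689263]
0.1 scene rel [6.37926497 2.87486293] top rel [-0.83933418 -9.57192173]
pole mask rows [(190, array([324, 341])), (200, array([323, 341])), (220, array([324, 341])), (230, array([324, 340])), (236, array([324, 341]))]
```

```bash
python3 - <<'E'
from h import *
f=grab("wrist")
poses={"w1.png":([0.54110394,-0.02788381,0.2198573],[0.9842364,0.17677575,-0.00524427,-0.00124396]),"w2.png":([0.54229967,-0.02803159,0.2237263],[.984270167,.176652160,-2.44997832e-03,-5.01451583e-04])}
for n,(p,q) in poses.items():
    im=cv2.imread("pics/"+n); f["state"]={"position":np.array(p),"eef_rot":np.array(q)}
    g=im.astype(int); d=g[...,2]-g[...,0]
    hs=cv2.cvtColor(im,cv2.COLOR_BGR2HSV).astype(int)
    sub=d[145:180,295:335]; m=sub>60; ys,xs=np.where(m); b=np.array([np.average(xs,weights=sub[m])+295,np.average(ys,weights=sub[m])+145])
    c,st,mm=blob({}, (hs[...,1]<70),(235,100,380,240)); 
    cn=max(cv2.findContours(mm,0,1)[0],key=cv2.contourArea); e=cv2.fitEllipse(cv2.convexHull(cn))
    c2,st2,_=blob({},(hs[...,1]<45)&(hs[...,2]>215),(285,160,330,205))
    print(n,"brass",b,m.sum(),xs.min()+295,xs.max()+295,"disc",e[0],"brel",b-e[0],"stub rel",c2-e[0],st2)
    C=np.array([.5685,-.005])
    ring=np.array([proj(f,(*(C+.06*np.array([np.cos(a),np.sin(a)])),.016)) for a in np.linspace(0,6.28,60)],np.float32); e0=cv2.fitEllipse(ring)[0]
    print(" stub pred",proj(f,(*C,.091))-e0)
    for th in(-.3,-.2,-.1,0,.1): print(th,proj(f,(*(C+.0187*np.array([np.cos(th),np.sin(th)])),.048))-e0)
E
```

```text
w1.png brass [313.1223301  159.61284541] 57 308 317 disc (306.1552429199219, 171.2956085205078) brel [  6.96708718 -11.68276311] stub rel [-0.88698895 11.23613751] [291 170  30  27 630]
 stub pred [-3.66008184  9.76039742]
-0.3 [ 10.52804063 -11.45714937]
-0.2 [  8.88328993 -12.58349304]
-0.1 [  7.13210465 -13.54078576]
0 [  5.29234406 -14.31905913]
0.1 [  3.38282658 -14.91021368]
w2.png brass [312.21666925 161.34797455] 54 308 316 disc (305.243408203125, 173.00437927246094) brel [  6.97326105 -11.65640473] stub rel [-0.88568463 10.9728565 ] [290 171  30  27 615]
 stub pred [-3.59686067  9.55406236]
-0.3 [ 10.39749804 -11.36706664]
-0.2 [  8.77237437 -12.47870769]
-0.1 [  7.0422684 -13.4232779]
0 [  5.22481414 -14.19095074]
0.1 [  3.33858978 -14.77374423]
```

>>> play_rows --pt "0 0 0.13 0.002 -0.008 0.1 0.2" --pt "0 0 0.13 0.002 -0.008 0.2 0.2" --pt "0 0 0.13 0.002 -0.008 0.24 0.2" --pt "0 0 0.13 0.002 -0.008 0.29 0.2" --pt "0 0 0.13 0.002 -0.008 0.29 0.2" --pt "0 0 0.13 0.002 -0.008 0.29 0.2"

```text
t: 6.9
position: [0.5683, -0.0051, 0.2116]
eef_rot: [0.998, -0.069, 0.001, 0.0]
ft_force: [0.0, -0.2, -2.2]
width: 0.295
gripper_force: 60.0
```

>>> play_rows --pt "0 0 0 0 0 0.04 0.2" --pt "0 0 0 0 0 0.08 0.2" --pt "0 0 0 0 0 0.09 0.2" --pt "0 0 0 0 0 0.09 0.2"

```text
t: 7.4
position: [0.5678, -0.005, 0.1877]
eef_rot: [0.998, -0.069, -0.0, -0.0]
ft_force: [-1.0, 0.2, -1.5]
width: 0.302
gripper_force: 60.0
```

```bash
python3 - <<'E'
from h import *
w=grab("wrist"); s=grab("scene"); st=w["state"]; print(st["position"],st["ft_force"],st["torque"])
z=lambda f,x,y,w,h,k:cv2.resize(f["bgr"][y:y+h,x:x+w],(k*w,k*h),interpolation=cv2.INTER_CUBIC)
cv2.imwrite("pics/w6.png",np.hstack([z(w,220,40,190,300,2),z(s,300,195,66,100,6)]))
E
```

```text
[ 0.56781583 -0.00502596  0.18769452] [-1.02868214  0.22987044 -1.54379464] [ 0.05302286 -0.04373482 -0.05116932]
```

View pics/w6.png

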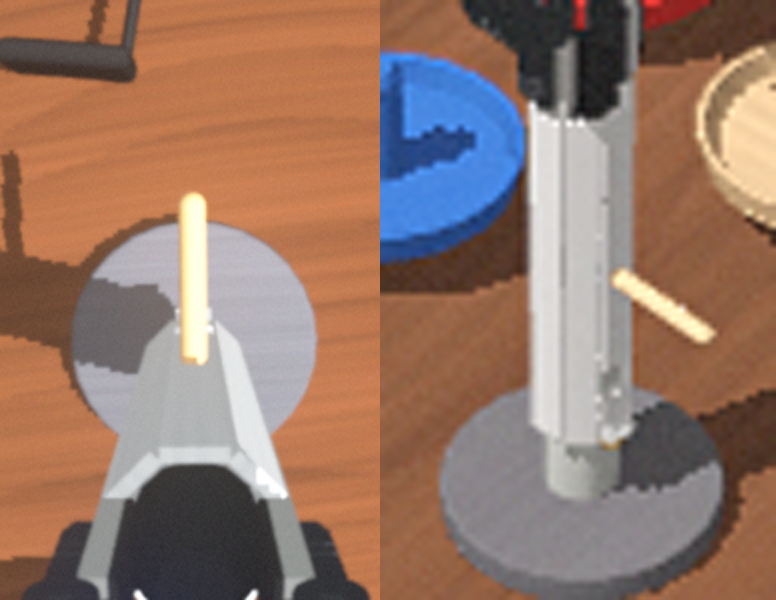

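The pole is over the stub and its lip is just above the button, with brass at crop (612,443) and the hole at (609,378), nearly in line. I press down.

>>> play_rows --pt "0 0 -0.04 0 0 0.03 0.2" --pt "0 0 -0.04 0 0 0.06 0.2" --pt "0 0 -0.04 0 0 0.09 0.2" --pt "0 0 -0.04 0 0 0.12 0.2" --pt "0 0 -0.04 0 0 0.14 0.2" --pt "0 0 -0.04 0 0 0.14 0.2"

```text
t: 8.25
position: [0.5674, -0.005, 0.1518]
eef_rot: [0.999, -0.053, -0.001, -0.0]
ft_force: [-0.5, -0.9, -1.2]
width: 0.297
gripper_force: 60.0
```

>>> play_rows --pt "0 0 0 0 0 0.008 0.2" --pt "0 0 0 0 0 0.016 0.2" --pt "0 0 0 0 0 0.016 0.2" --pt "0 0 0 0 0 0.016 0.2"

```text
t: 8.75
position: [0.5687, -0.005, 0.1511]
eef_rot: [0.999, -0.053, 0.002, -0.0]
ft_force: [-0.7, 0.3, 5.8]
width: 0.299
gripper_force: 60.8
```

```bash
python3 - <<'E'
from h import *
s=grab("scene"); st=s["state"]; print(st["position"],st["ft_force"],st["torque"])
z=lambda f,x,y,w,h,k:cv2.resize(f["bgr"][y:y+h,x:x+w],(k*w,k*h),interpolation=cv2.INTER_CUBIC)
cv2.imwrite("pics/s7.png",z(s,300,215,70,80,7))
E
```

```text
[ 0.56871322 -0.0050251   0.15108045] [-0.68312909  0.31984541  5.77296633] [-0.00961508  0.11331007  0.01837327]
```

View pics/s7.png

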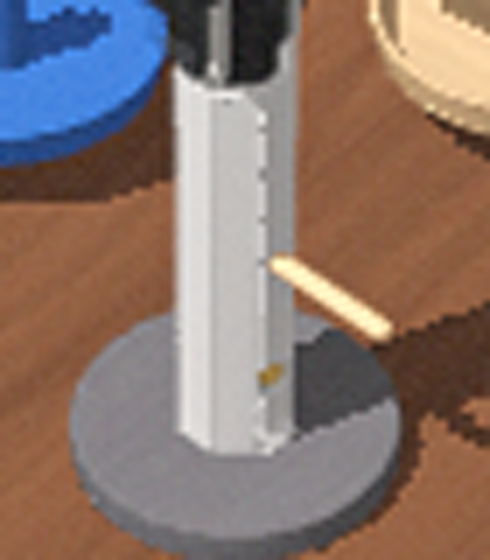

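Brass is visible in the hole at crop (270,374) and the pole rests on the disc. I release and rise.

>>> play_rows --pt "0 0 0 0 0 -0.008 0.2" --pt "0 0 0 0 0 -0.008 1" --pt "0 0 0 0 0 -0.008 1" --pt "0 0 0 0 0 -0.008 1" --pt "0 0 0 0 0 -0.008 1" --pt "0 0 0 0 0 -0.2 1" --pt "0 0 0 0 0 -0.4 1" --pt "0 0 0 0 0 -0.6 1" --pt "0 0 0 0 0 -0.6 1" --pt "0 0 0 0 0 -0.6 1"

```text
t: 10.05
position: [0.5681, -0.005, 0.2985]
eef_rot: [0.999, -0.053, -0.0, -0.0]
ft_force: [0.4, -0.2, -0.2]
width: 1.0
gripper_force: 0.0
```

```bash
python3 - <<'E'
from h import *
w=grab("wrist","w8.png"); t=grab("top"); st=w["state"]; print(st["t"],st["position"],st["eef_rot"],st["width"])
h=cv2.cvtColor(w["bgr"],cv2.COLOR_BGR2HSV).astype(int)
C=(.5685,-.005)
print("pred shoulder",proj(w,(*C,.186)),"cap top",proj(w,(*C,.21)))
c,s,m=blob(w,(h[...,1]<45)&(h[...,2]>190),(260,150,380,300)); cn=max(cv2.findContours(m,0,1)[0],key=cv2.contourArea); print("ring",s,cv2.minEnclosingCircle(cn))
c,s,m=blob(w,(h[...,2]<75)&(h[...,1]<90),(280,190,360,270)); print("cap",c,s)
E
```

```text
10.05 [ 0.56805759 -0.00504918  0.29850142] [ 9.98579572e-01 -5.32800228e-02 -2.77444565e-04 -6.12021610e-06] 1.0002019500354968
pred shoulder [315.54652875 226.61789535] cap top [315.36962462 234.12699405]
ring [ 291  150   52  103 1245] ((316.0, 201.44607543945312), 51.5335693359375)
cap [311.96385542 221.87710843] [300 210  32  36 415]
```

>>> play_rows --pt "0 0 0 -0.213 -0.886 0 1" --pt "0 0 0 -0.213 -0.886 0 1" --pt "0 0 0 -0.213 -0.886 0 1" --pt "0 0 0 -0.213 -0.886 0 1" --pt "0 0 0 -0.213 -0.886 0.2 1" --pt "0 0 0 -0.213 -0.886 0.4 1" --pt "0 0 0 -0.213 -0.886 0.4 1" --pt "0 0 0 -0.213 -0.886 0.4 1" --pt "0 0 0 -0.213 -0.886 0.4 1"

```text
t: 11.28
position: [0.5399, 0.2211, 0.2029]
eef_rot: [0.999, -0.053, 0.003, -0.001]
ft_force: [-0.4, 0.6, 0.5]
width: 1.002
gripper_force: 0.0
```

```bash
python3 - <<'E'
from h import *
w=grab("wrist","w9.png"); st=w["state"]; print(st["t"],st["position"],st["eef_rot"])
h=cv2.cvtColor(w["bgr"],cv2.COLOR_BGR2HSV).astype(int)
m=(h[...,1]<135)&(h[...,2]>120)&(h[...,0]<28)&(h[...,0]>8)
c,s,m=blob(w,m,(180,50,460,340)); P=cv2.convexHull(max(cv2.findContours(m,0,1)[0],key=cv2.contourArea))[:,0].astype(float)
print(s,c)
P=P[P[:,1]<270]
Q=np.array([onz(w,p,.045) for p in P]); A=np.c_[2*Q[:,:2],np.ones(len(Q))]; x=np.linalg.lstsq(A,(Q[:,:2]**2).sum(1),rcond=None)[0]; print(x[:2],np.sqrt(x[2]+x[:2]@x[:2]))
v=Q[:,:2]-x[:2]; print(np.linalg.norm(v,axis=1).round(3))
E
```

```text
11.275 [0.53994035 0.22112325 0.20291571] [ 0.99856741 -0.05343537  0.00258182 -0.00106184]
[  245   148   142   138 10061] [315.72676672 218.36557002]
[0.53744814 0.22183117] 0.06603066483390337
[0.066 0.066 0.066 0.066 0.066 0.066 0.066 0.066 0.066 0.066 0.066 0.066
 0.066 0.066 0.066 0.066 0.066 0.066 0.066 0.066 0.066 0.066 0.066 0.066
 0.066 0.066 0.066 0.066 0.066 0.066 0.066 0.066 0.066 0.066 0.066 0.066
 0.066 0.066]
```

View pics/w9.png

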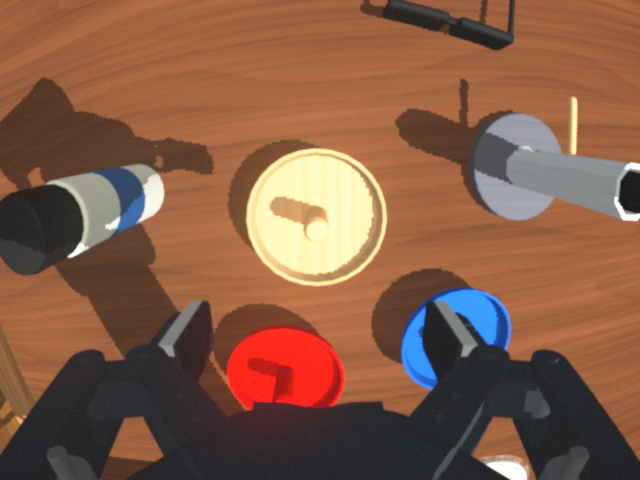

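The view shows the wooden tray round (316,216) with its knob at (316,230), midway between the pads (212 and 425). I descend and grip the knob.

>>> play_rows --pt "0 0 0 -0.005 0.001 0.2 1" --pt "0 0 0 -0.005 0.001 0.4 1" --pt "0 0 0 -0.005 0.001 0.5 1" --pt "0 0 0 -0.005 0.001 0.59 1" --pt "0 0 0 -0.005 0.001 0.59 1" --pt "0 0 0 -0.005 0.001 0.59 0" --pt "0 0 0 -0.005 0.001 0.59 0" --pt "0 0 0 -0.005 0.001 0.59 0" --pt "0 0 0 -0.005 0.001 0.59 0" --pt "0 0 0 -0.005 0.001 0.59 0" --pt "0 0 0 -0.005 0.001 0.59 0" --pt "0 0 0 -0.005 0.001 0.59 0"

```text
t: 12.82
position: [0.5379, 0.2212, 0.0526]
eef_rot: [0.999, -0.053, 0.001, -0.001]
ft_force: [0.9, 2.4, 5.7]
width: 0.143
gripper_force: 55.3
```

>>> play_rows --pt "0 0 0 0 0 -0.15 0" --pt "0 0 0 0 0 -0.35 0" --pt "0 0 0 0 0 -0.6 0" --pt "0 0 0 0 0 -0.8 0" --pt "0 0 0 0 0 -0.96 0" --pt "0 0 0 0.05 0.2 -0.96 0" --pt "0 0 0 0.1 0.4 -0.96 0" --pt "0 0 0 0.15 0.6 -0.96 0" --pt "0 0 0 0.19 0.77 -0.96 0" --pt "0 0 0 0.217 0.886 -0.96 0" --pt "0 0 0 0.217 0.886 -0.96 0" --pt "0 0 0 0.217 0.886 -0.96 0"

```text
t: 14.32
position: [0.5675, -0.005, 0.2911]
eef_rot: [0.999, -0.053, -0.001, -0.0]
ft_force: [-1.2, 0.2, 0.1]
width: -0.003
gripper_force: 0.0
```

```bash
python3 - <<'E'
from h import *
s=grab("scene"); t=grab("top"); w=grab("wrist"); st=w["state"]; print(st["t"],st["position"],st["eef_rot"],st["ft_force"],st["width"],st["gripper_force"])
def circ(f,roi,z,lo=None):
    h=cv2.cvtColor(f["bgr"],cv2.COLOR_BGR2HSV).astype(int)
    m=(h[...,1]<135)&(h[...,2]>110)&(h[...,0]<28)&(h[...,0]>8)
    c,st,m=blob(f,m,roi); P=cv2.convexHull(max(cv2.findContours(m,0,1)[0],key=cv2.contourArea))[:,0].astype(float)
    if lo: P=P[P[:,1]<lo]
    Q=np.array([onz(f,p,z) for p in P]); A=np.c_[2*Q[:,:2],np.ones(len(Q))]; x=np.linalg.lstsq(A,(Q[:,:2]**2).sum(1),rcond=None)[0]; return st,x[:2],np.sqrt(x[2]+x[:2]@x[:2])
uz=st["position"][2]-.0515
print("wrist",circ(w,(140,30,500,400),uz+.045,230))
h=cv2.cvtColor(s["bgr"],cv2.COLOR_BGR2HSV).astype(int)
m=(h[...,1]<135)&(h[...,2]>110)&(h[...,0]<28)&(h[...,0]>8); 
c,b,mm=blob(s,m,(280,130,390,235)); print("scene tray",b, "centre x",b[0]+(b[2]-1)/2)
print("pred tray/pole",proj(s,(.5685,-.005,uz+.045)),proj(s,(.5685,-.005,.186)))
print("pole rows",[(y,np.where((h[y,310:352,1]<60)&(h[y,310:352,2]>120))[0][[0,-1]]+310) for y in (245,255,262)])
E
```

```text
14.425 [ 0.56757481 -0.00431588  0.29143398] [ 9.98612361e-01 -5.26616636e-02 -3.12035037e-04 -7.24693153e-05] [-0.63802065  0.21090877  0.93532336] 0.0015284412006143723 0.0
wrist (array([ 231,  137,  137,  163, 2965], dtype=int32), array([0.6064708 , 0.00208556]), np.float64(0.035695332355276325))
scene tray [ 350  189   40   44 1071] centre x 369.5
pred tray/pole [332.54863246 188.72085039] [332.48402504 222.77353425]
pole rows [(245, array([325, 341])), (255, array([325, 344])), (262, array([318, 345]))]
```

```bash
python3 - <<'E'
from h import *
s=grab("scene"); t=grab("top"); w=grab("wrist")
for n,f in(("top",t),("scene",s),("wrist",w)):
    h=cv2.cvtColor(f["bgr"],cv2.COLOR_BGR2HSV).astype(int)
    m=((h[...,1]<110)&(h[...,1]>40)&(h[...,2]>110)&(h[...,0]<28)&(h[...,0]>8)).astype(np.uint8)
    k,l,st,c=cv2.connectedComponentsWithStats(m)
    for i in range(1,k):
        if st[i,4]>100: print(n,st[i],c[i].round(1),onz(f,c[i],.045).round(3),cv2.fitEllipse(cv2.convexHull(cv2.findContours((l==i).astype(np.uint8),0,1)[0][0])) if st[i,4]>300 else "")
print("tray orig proj scene",proj(s,(.538,.221,.045)),proj(t,(.538,.221,.045)))
E
```

```text
top [    0     0   103   311 13609] [ 33.1 104.5] [0.876 0.731 0.045] ((31.07535743713379, 130.9026336669922), (133.609375, 363.2729187011719), 8.173575401306152)
top [  182     0   357   480 34181] [357.4 150.3] [ 0.761 -0.072  0.045] ((423.064453125, 224.27296447753906), (455.5949401855469, 568.9851684570312), 145.6262969970703)
top [493 163  50  33 683] [518.6 180.6] [ 0.688 -0.456  0.045] ((521.3638305664062, 182.2574462890625), (38.480018615722656, 56.46120071411133), 84.99986267089844)
top [ 285  222   67   55 1639] [312.1 257. ] [0.502 0.035 0.045] ((318.0423278808594, 240.9131622314453), (66.1565170288086, 185.5502166748047), 1.443674087524414)
top [ 473  238   84   46 1332] [523.8 261. ] [ 0.496 -0.461  0.045] ((517.657958984375, 250.05467224121094), (55.60808563232422, 90.46436309814453), 120.20880126953125)
top [ 239  308   35  116 1821] [258.7 370.9] [0.238 0.155 0.045] ((255.5963897705078, 367.1037292480469), (36.66120529174805, 127.46707153320312), 4.099296569824219)
top [124 437  19  43 591] [133.6 461.7] [0.034 0.435 0.045] ((133.26974487304688, 465.0577697753906), (1
[... 730 characters left out ...]
14.4] [-0.353  0.198  0.045] 
scene [208 122  11  34 136] [214.1 138.6] [-0.089  0.216  0.045] 
scene [ 357  190   48   36 1330] [380.7 207.5] [0.528 0.26  0.045] ((380.72735595703125, 207.5008544921875), (35.713253021240234, 47.45451354980469), 99.38996124267578)
wrist [568 113  72  81 164] [593.3 140.2] [ 0.624 -0.395  0.045] 
wrist [309 138  14  54 159] [314.6 168.1] [ 0.605 -0.006  0.045] 
wrist [ 29 202  36  46 129] [ 51.9 221.3] [0.587 0.371 0.045] 
wrist [105 214  60  92 658] [139.  265.5] [0.51  0.237 0.045] ((130.1171417236328, 258.6349792480469), (60.708770751953125, 95.69898223876953), 156.99285888671875)
tray orig proj scene [375.46087288 215.95427481] [234.12916586 241.3619907 ]
```

The gripper is empty, so the tray slipped off and lies near its old place. I go back above it and measure.

>>> play_rows --pt "0 0 0 -0.21 -0.95 0 1" --pt "0 0 0 -0.21 -0.95 0 1" --pt "0 0 0 -0.21 -0.95 0 1" --pt "0 0 0 -0.21 -0.95 0 1" --pt "0 0 0 -0.21 -0.95 0 1" --pt "0 0 0 -0.21 -0.95 0 1" --pt "0 0 0 -0.21 -0.95 0 1"

```text
t: 15.5
position: [0.5411, 0.2353, 0.2919]
eef_rot: [0.999, -0.054, 0.0, 0.0]
ft_force: [-0.0, 0.4, -0.2]
width: 0.999
gripper_force: 0.0
```

```bash
cat > tray.py <<'E'
from h import *
w=grab("wrist"); s=grab("scene"); t=grab("top"); st=w["state"]; print(st["t"],st["position"],st["eef_rot"],st["width"])
def go(n,f,roi):
    h=cv2.cvtColor(f["bgr"],cv2.COLOR_BGR2HSV).astype(int)
    m=(h[...,1]<135)&(h[...,1]>25)&(h[...,2]>95)&(h[...,0]<28)&(h[...,0]>8)
    c,b,m=blob(f,m,roi); P=cv2.convexHull(max(cv2.findContours(m,0,1)[0],key=cv2.contourArea))[:,0].astype(float)
    Q=np.array([onz(f,p,.045) for p in P])[:,:2]; A=np.c_[2*Q,np.ones(len(Q))]; x=np.linalg.lstsq(A,(Q**2).sum(1),rcond=None)[0]; r=np.sqrt(x[2]+x[:2]@x[:2])
    print(n,b,c.round(1),"fit",x[:2].round(4),r.round(4),"resid mm",(1e3*(np.linalg.norm(Q-x[:2],axis=1)-r)).round(1))
go("wrist",w,(150,60,500,330)); go("scene",s,(340,165,425,245)); 
h=cv2.cvtColor(s["bgr"],cv2.COLOR_BGR2HSV)
for c in((.538,.221),(.528,.26)):
    r=np.array([proj(s,(c[0]+.066*np.cos(a),c[1]+.066*np.sin(a),.045)) for a in np.linspace(0,6.3,80)]); print("expected bbox",r.min(0),r.max(0))
for n,lo,hi,f,roi in(("blueband",100,125,s,(400,140,460,220)),):
    m=(h[...,0]>lo)&(h[...,0]<hi)&(h[...,1]>120); print(n,blob(s,m,roi)[:2])
h0=cv2.cvtColor(cv2.imread("pics/scene0.png"),cv2.COLOR_BGR2HSV); print("before",blob(s,(h0[...,0]>100)&(h0[...,0]<125)&(h0[...,1]>120),(400,140,460,220))[:2])
E
python3 tray.py
```

```text
15.5 [0.54110819 0.23526435 0.29191809] [ 9.98535951e-01 -5.40915742e-02  2.14877461e-04  1.00463366e-04] 0.9993041283773109
wrist [ 240  164  112  110 2644] [301.5 225.9] fit [0.5202 0.2624] 0.0663 resid mm [ 0.   0.2  0.2  0.  -0.  -0.1 -0.1 -0.2 -0.   0.1  0.  -0.1 -0.2 -0.
 -0.   0.1 -0.1  0.1 -0.   0.1  0.   0.   0.2  0.1  0.   0.3 -0.  -0.1
  0.1 -0.3 -0.4 -0.3  0.4  0.1 -0.3 -0.1 -0.1 -0.1  0.   0.4  0.2  0.2
 -0.2 -0.2  0.   0.  -0.1  0. ]
scene [ 356  179   61   53 1443] [380.  206.6] fit [0.5272 0.2674] 0.0928 resid mm [  2.5 -22.4 -17.6  23.3  26.8 -12.  -19.1 -18.1 -17.4  33.6   0.1  -3.1]
expected bbox [351.15469428 200.90820535] [399.86144959 231.90112066]
expected bbox [356.81677863 192.9003421 ] [404.76804536 222.90570853]
blueband (array([429.25773196, 184.07216495]), array([419, 174,  23,  19, 291], dtype=int32))
before (array([429.15658363, 184.20996441]), array([419, 174,  23,  19, 281], dtype=int32))
```

>>> play_rows --pt "0 0 0 -0.094 -0.094 0.2 1" --pt "0 0 0 -0.094 -0.094 0.4 1" --pt "0 0 0 -0.094 -0.094 0.5 1" --pt "0 0 0 -0.094 -0.094 0.5 1" --pt "0 0 0 -0.094 -0.094 0.5 1" --pt "0 0 0 -0.094 -0.094 0.5 1"

```text
t: 16.4
position: [0.5209, 0.2624, 0.1691]
eef_rot: [0.999, -0.054, 0.002, -0.001]
ft_force: [-0.2, 0.3, 0.2]
width: 1.004
gripper_force: 0.0
```

```bash
sed -i '/^go("wrist"/,$d' tray.py; cat >> tray.py <<'E'
go("wrist",w,(150,60,500,330))
h=cv2.cvtColor(w["bgr"],cv2.COLOR_BGR2HSV).astype(int)
p=st["position"]; print("pred knob top at tcp",proj(w,(p[0],p[1],.09)).round(1))
q=proj(w,(p[0],p[1],.09)).astype(int)
print(h[q[1]-22:q[1]+40:3,q[0]-28:q[0]+30:3,2])
E
python3 tray.py
```

```text
16.4 [0.52090722 0.26244498 0.16906559] [ 9.98565089e-01 -5.35207688e-02  1.62808009e-03 -8.00101205e-04] 1.0036079869724397
wrist [  238   146   157   152 18555] [316.2 221.5] fit [0.5204 0.2625] 0.0659 resid mm [-0.1 -0.3 -0.3 -0.1 -0.  -0.1 -0.1 -0.1  0.  -0.2 -0.1  0.1 -0.  -0.
 -0.1 -0.   0.2  0.1  0.2  0.2  0.4 -0.   0.2  0.1  0.   0.1 -0.1  0.1
 -0.   0.  -0.4 -0.1 -0.2 -0.2 -0.  -0.5 -0.3 -0.2 -0.1 -0.2  0.2  0.2
  0.3  1.1  0.8 -0.1 -0.1 -0.1 -0.1 -0.2 -0.1 -0.1 -0.3  0.2  0.1]
pred knob top at tcp [315.6 238.4]
[[188 190 194 192 181 182 181 169 170 173 172 172 190 227 255 255 255 254
  254 255]
 [189 190 192 192 182 179 171 167 171 174 172 173 187 213 254 255 255 255
  253 254]
 [190 189 193 194 188 179 168 171 172 175 176 179 193 215 251 255 255 255
  254 254]
 [229 232 197 195 192 179 169 177 200 212 226 232 225 220 246 255 255 255
  254 254]
 [254 255 252 252 251 181 176 188 210 237 248 248 249 249 240 254 255 255
  255 253]
 [254 255 255 255 255 243 179 219 254 255 255 255 255 254 250 254 255 255
  255 254]
 [254 254 255 255 255 230 186 254 255 255 255 255 255 255 254 2
[... 512 characters left out ...]
 254 254
  255 255]
 [254 254 254 254 255 255 255 254 253 253 254 254 254 255 254 254 253 254
  254 255]
 [254 255 254 254 255 255 255 255 254 253 254 254 254 255 254 254 253 254
  254 255]
 [254 254 254 254 254 255 255 255 254 253 254 254 254 255 255 254 254 254
  254 255]
 [254 255 255 254 254 255 255 255 255 254 253 254 254 254 255 254 254 253
  254 254]
 [254 254 255 254 254 255 255 255 255 254 253 254 254 254 255 254 254 253
  254 254]
 [254 254 255 254 254 254 255 255 254 253 253 254 254 254 254 254 254 254
  254 254]
 [255 255 255 255 254 254 255 255 255 254 253 254 254 254 254 255 254 254
  253 254]
 [254 255 254 254 254 254 254 255 255 254 253 254 254 254 254 255 254 254
  253 247]]
```

>>> play_rows --pt "0 0 0 0 0.005 0.2 1" --pt "0 0 0 0 0.005 0.4 1" --pt "0 0 0 0 0.005 0.472 1" --pt "0 0 0 0 0.005 0.472 1" --pt "0 0 0 0 0.005 0.472 0" --pt "0 0 0 0 0.005 0.472 0" --pt "0 0 0 0 0.005 0.472 0" --pt "0 0 0 0 0.005 0.472 0" --pt "0 0 0 0 0.005 0.472 0" --pt "0 0 0 0 0.005 0.472 0" --pt "0 0 0 0 0.005 0.472 0" --pt "0 0 0 0 0.005 0.472 0"

```text
t: 18.05
position: [0.5203, 0.2617, 0.0498]
eef_rot: [0.999, -0.053, 0.001, -0.001]
ft_force: [0.3, 2.9, 5.4]
width: 0.172
gripper_force: 55.5
```

>>> play_rows --pt "0 0 0 0 0 -0.01 0" --pt "0 0 0 0 0 -0.02 0" --pt "0 0 0 0 0 -0.04 0" --pt "0 0 0 0 0 -0.06 0" --pt "0 0 0 0 0 -0.08 0" --pt "0 0 0 0 0 -0.1 0" --pt "0 0 0 0 0 -0.1 0"

```text
t: 18.92
position: [0.5201, 0.2613, 0.0745]
eef_rot: [0.999, -0.053, 0.001, -0.0]
ft_force: [0.0, -0.4, -3.5]
width: 0.175
gripper_force: 53.8
```

>>> play_rows --pt "0 0 0 0 0 -0.05 0" --pt "0 0 0 0 0 -0.14 0" --pt "0 0 0 0 0 -0.24 0" --pt "0 0 0 0 0 -0.34 0" --pt "0 0 0 0 0 -0.44 0" --pt "0 0 0 0 0 -0.54 0" --pt "0 0 0 0 0 -0.64 0" --pt "0 0 0 0 0 -0.74 0" --pt "0 0 0 0 0 -0.8 0" --pt "0 0 0 0 0 -0.84 0" --pt "0 0 0 0 0 -0.84 0" --pt "0 0 0 0 0 -0.84 0"

```text
t: 20.42
position: [0.5196, 0.261, 0.2825]
eef_rot: [0.999, -0.053, -0.001, 0.0]
ft_force: [-0.0, 0.4, -3.6]
width: 0.178
gripper_force: 53.9
```

>>> play_rows --pt "0 0 0 0.015 0.05 -0.02 0" --pt "0 0 0 0.045 0.15 -0.02 0" --pt "0 0 0 0.075 0.25 -0.02 0" --pt "0 0 0 0.105 0.35 -0.02 0" --pt "0 0 0 0.135 0.45 -0.02 0" --pt "0 0 0 0.165 0.55 -0.02 0" --pt "0 0 0 0.195 0.65 -0.02 0" --pt "0 0 0 0.225 0.75 -0.02 0" --pt "0 0 0 0.255 0.85 -0.02 0" --pt "0 0 0 0.285 0.95 -0.02 0" --pt "0 0 0 0.3 1 -0.02 0" --pt "0 0 0 0.3 1 -0.02 0"

```text
t: 21.92
position: [0.5677, 0.0037, 0.2885]
eef_rot: [0.999, -0.054, -0.0, -0.0]
ft_force: [0.0, 0.7, -3.8]
width: 0.175
gripper_force: 53.8
```

>>> play_rows --pt "0 0 0 0.007 0.037 0 0" --pt "0 0 0 0.007 0.037 0 0" --pt "0 0 0 0.007 0.037 0 0"

```text
t: 22.3
position: [0.5685, -0.0044, 0.2888]
eef_rot: [0.999, -0.053, 0.0, -0.0]
ft_force: [0.1, -0.0, -4.2]
width: 0.175
gripper_force: 53.8
```

```bash
python3 - <<'E'
from h import *
w=grab("wrist","w10.png"); s=grab("scene","s10.png"); st=w["state"]; print(st["t"],st["position"],st["eef_rot"],st["ft_force"],st["width"])
uz=st["position"][2]-.0498; C=(.5685,-.005)
def msk(f): 
    h=cv2.cvtColor(f["bgr"],cv2.COLOR_BGR2HSV).astype(int); return (h[...,1]<135)&(h[...,1]>25)&(h[...,2]>90)&(h[...,0]<28)&(h[...,0]>5)
c,b,m=blob(s,msk(s),(280,140,390,250)); print("scene tray bbox",b)
r=np.array([proj(s,(C[0]+.066*np.cos(a),C[1]+.066*np.sin(a),uz+.045)) for a in np.linspace(0,6.3,80)]); print("pred",r.min(0),r.max(0))
c,b,m=blob(w,msk(w),(120,30,520,420)); print("wrist tray",b)
P=cv2.convexHull(max(cv2.findContours(m,0,1)[0],key=cv2.contourArea))[:,0].astype(float); P=P[P[:,1]<215]
Q=np.array([onz(w,p,uz+.045) for p in P])[:,:2]; x=np.linalg.lstsq(np.c_[2*Q,np.ones(len(Q))],(Q**2).sum(1),rcond=None)[0]; print(x[:2],np.sqrt(x[2]+x[:2]@x[:2]))
h=cv2.cvtColor(s["bgr"],cv2.COLOR_BGR2HSV).astype(int)
print("pole rows",[(y,np.where((h[y,310:352,1]<60)&(h[y,310:352,2]>120))[0][[0,-1]]+310) for y in (235,240,245,250)])
E
```

```text
22.3 [ 0.56848076 -0.00436424  0.28875584] [ 9.98596735e-01 -5.29580141e-02  3.40809098e-05 -9.51657281e-05] [ 0.13633134 -0.0059568  -4.19337588] 0.1749062792653479
scene tray bbox [ 300  170   65   53 2011]
pred [302.84110794 171.7337511 ] [362.28770665 207.69253842]
wrist tray [  195   139   243   240 37741]
[ 0.57435854 -0.00582265] 0.06169950906627259
pole rows [(235, array([325, 341])), (240, array([325, 341])), (245, array([325, 341])), (250, array([325, 341]))]
```

>>> play_rows --pt "0 0 0 0 0.001 0.04 0" --pt "0 0 0 0 0.001 0.08 0" --pt "0 0 0 0 0.001 0.12 0" --pt "0 0 0 0 0.001 0.15 0" --pt "0 0 0 0 0.001 0.15 0"

```text
t: 23.02
position: [0.5682, -0.0051, 0.2501]
eef_rot: [0.999, -0.053, -0.001, -0.0]
ft_force: [-0.7, 0.8, -3.2]
width: 0.176
gripper_force: 53.9
```

>>> play_rows --pt "0 0 0 0 0 0.016 0" --pt "0 0 0 0 0 0.032 0" --pt "0 0 0 0 0 0.048 0" --pt "0 0 0 0 0 0.056 0" --pt "0 0 0 0 0 0.056 0"

```text
t: 23.65
position: [0.5684, -0.0051, 0.237]
eef_rot: [0.999, -0.053, -0.0, -0.0]
ft_force: [-0.6, -0.4, -3.1]
width: 0.173
gripper_force: 53.9
```

>>> play_rows --pt "0 0 0 0 0 0.004 0" --pt "0 0 0 0 0 0.008 0" --pt "0 0 0 0 0 0.012 0" --pt "0 0 0 0 0 0.012 0"

```text
t: 24.15
position: [0.5688, -0.0051, 0.2354]
eef_rot: [0.999, -0.053, 0.001, 0.0]
ft_force: [0.7, 0.1, 4.5]
width: 0.173
gripper_force: 55.9
```

Contact at the expected height with about 8 N of load transferred. I release and retreat.

>>> play_rows --pt "0 0 0 0 0 -0.004 0" --pt "0 0 0 0 0 -0.004 0.3" --pt "0 0 0 0 0 -0.004 0.6" --pt "0 0 0 0 0 -0.004 1" --pt "0 0 0 0 0 -0.004 1" --pt "0 0 0 0 0 -0.004 1" --pt "0 0 0 0 0 -0.1 1" --pt "0 0 0 0 0 -0.25 1" --pt "0 0 0 0 0 -0.45 1" --pt "0 0 0 0 0 -0.6 1" --pt "0 0 0 0 0 -0.6 1" --pt "0 0 0 0 0 -0.6 1"

```text
t: 25.65
position: [0.5687, -0.0051, 0.3834]
eef_rot: [0.999, -0.053, -0.0, -0.0]
ft_force: [-0.0, -0.8, -0.5]
width: 1.0
gripper_force: 0.0
```

```bash
python3 - <<'E'
from h import *
w=grab("wrist"); s=grab("scene"); st=w["state"]; print(st["t"],st["position"],st["ft_force"],st["width"])
def msk(f): 
    h=cv2.cvtColor(f["bgr"],cv2.COLOR_BGR2HSV).astype(int); return (h[...,1]<135)&(h[...,1]>25)&(h[...,2]>90)&(h[...,0]<28)&(h[...,0]>5)
c,b,m=blob(s,msk(s),(280,140,390,250)); print("scene bbox",b); C=(.5685,-.005)
r=np.array([proj(s,(C[0]+.066*np.cos(a),C[1]+.066*np.sin(a),.231)) for a in np.linspace(0,6.3,80)]); print("pred",r.min(0),r.max(0))
c,b,m=blob(w,msk(w),(150,60,500,360)); P=cv2.convexHull(max(cv2.findContours(m,0,1)[0],key=cv2.contourArea))[:,0].astype(float)
Q=np.array([onz(w,p,.231) for p in P])[:,:2]; x=np.linalg.lstsq(np.c_[2*Q,np.ones(len(Q))],(Q**2).sum(1),rcond=None)[0]; r=np.sqrt(x[2]+x[:2]@x[:2]);print(b,x[:2],r,(1e3*(np.linalg.norm(Q-x[:2],axis=1)-r)).round(1))
g=s["bgr"].astype(int); q=(g[...,2]-g[...,0])[260:276,330:346]; print("brass",(q>50).sum())
for n,lo,hi in(("can",(400,140,460,220),None),):
    h=cv2.cvtColor(s["bgr"],cv2.COLOR_BGR2HSV); print(blob(s,(h[...,0]>100)&(h[...,0]<125)&(h[...,1]>120),lo)[0])
E
```

```text
25.65 [ 0.56868679 -0.00511222  0.38336737] [-0.04416929 -0.75571273 -0.50403152] 1.0003841277463137
scene bbox [ 305  186   58   58 1938]
pred [303.5522355  190.13300218] [361.50392358 226.48998729]
[  220   139   169   186 16207] [0.54462671 0.01253618] 0.08794121659283674 [  9.5   7.7   8.    8.    7.5   6.9   6.3   5.6   5.2   3.8   2.5   0.9
  -0.3  -1.8  -5.5  -9.3 -15.1 -18.   -3.4  -2.9  11.7  11.    9.7   7.
 -20.3 -14.7 -13.5  -9.4  -8.5  -5.7  -4.8  -2.2  -0.3   9.2]
brass 8
[429.03928571 184.21428571]
```

```bash
python3 - <<'E'
from h import *
w=grab("wrist")
h=cv2.cvtColor(w["bgr"],cv2.COLOR_BGR2HSV).astype(int)
m=((h[...,1]<115)&(h[...,1]>25)&(h[...,2]>110)&(h[...,0]<28)&(h[...,0]>8)).astype(np.uint8)
m=cv2.morphologyEx(m,cv2.MORPH_OPEN,np.ones((13,13)))
c,b,m=blob(w,m,(150,60,500,380)); print(b)
P=max(cv2.findContours(m,0,1)[0],key=cv2.contourArea)[:,0].astype(float)
for z in(.225,.231,.237):
  Q=np.array([onz(w,p,z) for p in P])[:,:2]; k=np.ones(len(Q),bool)
  for _ in range(8):
    x=np.linalg.lstsq(np.c_[2*Q[k],np.ones(k.sum())],(Q[k]**2).sum(1),rcond=None)[0]; r=np.sqrt(x[2]+x[:2]@x[:2]); e=np.linalg.norm(Q-x[:2],axis=1)-r; k=abs(e)<max(.0012,np.median(abs(e)))
  print(z,x[:2],r,k.sum(),len(Q),e[k].std()*1e3)
E
```

```text
[  247   152   126   120 10497]
0.225 [ 0.57042278 -0.00158666] 0.05610284863698691 249 392 0.5867912019492232
0.231 [ 0.57165869 -0.00184126] 0.055129320100231895 250 392 0.5824687996766855
0.237 [ 0.57285881 -0.00207822] 0.05411507641222153 254 392 0.5838319539682909
```

```bash
python3 - <<'E'
from h import *
w=grab("wrist"); s=grab("scene"); C=np.array((.5685,-.005))
for n,f in(("wrist",w),("scene",s)):
    g=cv2.cvtColor(f["bgr"],cv2.COLOR_BGR2HSV).astype(int); print(n)
    for a in np.arange(0,6.28,.785):
        u=np.array((np.cos(a),np.sin(a))); row=[]
        for r in np.arange(.054,.0765,.002):
            p=proj(f,(*(C+r*u),.231)).round().astype(int)
            row.append("%d/%d"%tuple(g[p[1],p[0],1:]))
        print(round(a,2),row)
E
```

```text
wrist
0.0 ['81/254', '80/254', '81/254', '122/211', '107/249', '92/254', '127/219', '151/164', '156/159', '155/161', '155/160', '154/156']
0.78 ['90/254', '90/254', '110/245', '114/239', '95/253', '102/250', '141/107', '148/105', '146/103', '146/96', '149/96', '149/96']
1.57 ['92/253', '109/245', '111/244', '109/244', '90/254', '100/252', '138/190', '150/155', '148/159', '152/156', '149/157', '148/155']
2.36 ['101/251', '114/219', '117/218', '114/222', '91/253', '100/249', '106/120', '96/106', '91/104', '110/153', '172/244', '171/249']
3.14 ['117/185', '110/153', '110/160', '111/161', '111/240', '89/254', '131/213', '140/158', '141/164', '140/164', '139/161', '143/166']
3.92 ['124/171', '123/153', '118/153', '118/147', '122/190', '95/253', '130/228', '155/153', '153/153', '159/156', '152/156', '155/151']
4.71 ['122/171', '119/165', '123/145', '123/139', '123/149', '88/254', '124/232', '154/157', '155/155', '155/155', '161/152', '153/150']
5.5 ['89/254', '97/253', '120/230', '124/144', '124/197', '98/253', '138/189', '153/152', '156/149', '154/147', '147/147', '153/143']
scene
0.0 ['8
[... 348 characters left out ...]
', '195/192', '190/250', '189/248']
2.36 ['76/255', '76/255', '76/255', '76/255', '79/255', '87/231', '131/246', '131/246', '189/247', '189/247', '191/247', '191/247']
3.14 ['102/165', '101/166', '99/154', '107/140', '93/226', '88/241', '119/180', '141/152', '135/147', '137/141', '138/144', '138/151']
3.92 ['101/164', '101/144', '114/123', '89/255', '27/192', '27/192', '162/234', '194/168', '174/132', '181/145', '185/152', '181/168']
4.71 ['87/247', '87/247', '83/247', '83/248', '76/255', '99/188', '99/188', '102/197', '102/197', '138/203', '138/203', '177/231']
5.5 ['84/248', '84/248', '83/251', '83/255', '83/255', '106/152', '106/152', '102/162', '107/148', '107/148', '106/151', '106/151']
```

The wrist view puts the rim edge at 66 mm in all eight directions about the pole axis. The tray is therefore centred, level and fully down.

```bash
python3 -c "
from rig import job_done; print(job_done())"
```

```text
the job is handed in; nothing more can be done
None
```

I assembled the feeder and handed it in at about 26 s: the pole is home with the button through its hole, and the tray sits level on the cap. The tray slipped from the gripper once and slid about 45 mm before I regripped it. The spray can had not moved; I did not re-measure the glasses and tissue box. No verdict came back.

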